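# Start the zone under the saucepan

### The arm

A 6-joint arm with a two-finger parallel gripper is mounted at the origin on the work surface. World frame = base frame: x ahead of the robot, y to its left, z up, the work surface at z = 0. Lengths are in m, angles in rad, forces in N, time in s.
With the tool pointing down it reaches from about 0.325 to 0.775 m from the base axis. Payload 5.5 kg.
Tool frame: the origin (TCP) lies between the finger pads; the fingertips stand 8 mm ahead of it and the grasp point (between the pads) lies 11 mm behind it (arm.tcp_to_tips is the distance from the TCP to the fingertips, in m); z points along the fingers, y is the line along which they close (so a half turn about z gives the same grasp; the last joint's range is limited). The gripper opens to 88 mm and grips with 3 to 60 N. Pads are 20 mm wide; open, the fingers measure 115 mm over their backs; the gripper's body (75 mm by 178 mm) begins 61 mm behind the grasp point.
Start: joints at [1.131, 0.091, 1.231, -0, 1.82, -0.057], TCP at [0.224, 0.557, 0.231] pointing down, gripper open.
Joint ranges: [-2.87, 2.87], [-0.86, 2.18], [0.17, 2.46], [-1.51, 4.65], [0.06, 2.69], [-2.65, 2.65]. Speed limits (rad/s): [2.57, 2.57, 3.01, 3.14, 3.14, 3.14].

### API

Orientations are given as a unit quaternion [w, x, y, z].
In Python, from cell import monitor, camera, order, arm gives the robot as it stands. The module is installed in compiled form; this text tells all that it offers.
- The arm moves only by the shell command python3 -m inch 'ROWS' [FORCE]. ROWS is JSON, a list of rows, each a list of 3 entries, a list of its own where there are three numbers: the shift along the tool's x, y, z normalised to -1 to 1, where 1 is 50 mm, then the turn, a rotation vector about the tool's x, y, z normalised to -1 to 1, where 1 is 360 degrees, then the closure, from 0 (fully open) to 1 (shut). In form: [[[dx, dy, dz], [rx, ry, rz], hand], ...]. A call has 1 to 20 rows; each row shifts and turns the commanded pose from where the row before left it, along the tool's axes as they then stand; what a row does not reach is not made up. A row lasts 1/8 s, in which the tool goes at most 62.5 mm and 10.7 degrees, less where a joint would pass 70% of its speed; a pose out of reach is approached as far as the arm can. A call with a number of a shift or a turn outside -1 to 1 is refused whole. A call with a gripper value outside its range is refused whole. The fingers move at their own pace and stop on an object; FORCE is the grip in N (left out, the last holds). Time passes only in rows, so rows that do not move let the fingers close. It gives the time, the measured TCP pose, the force, the opening and the grip force at its end, in the units of the state.
- monitor.state(): the state, without advancing time (a new reading comes with each control period).
- camera(name): name is "side" or "top" or "wrist"; returns a dict with "frame" (400x640x3 uint8, red, green, blue), "fov_y" (degrees; the focal length in pixels is half the picture's height over the tangent of half this angle, whatever the lens; pixels are square), "cx", "cy" (the principal point, pixels), "pose" (4x4, takes a point from camera to world coordinates); the wrist camera has in their place "mount" (4x4, takes a point from camera to tool coordinates, whose origin is the TCP and whose axes are the flange's). Camera axes: x right, y up, looking along -z (the intrinsics and any distortion apply to the point x, -y, -z); pixel columns grow to the right and rows downward; lengths in m; the calibration is good to about 2 mm. A picture is of the moment at which its call begins: read the wrist's pose just before it. There is no depth.
- order.job_done(): hands the job in; it is judged then, once.
The state is a dict: "clock": time; "joints": joint angles; "dq": joint speeds; "joint_torque": joint torques, N m; "eef_pos": TCP position; "eef_rot": TCP orientation; "force": force on the tool from outside, world axes, zero at the start; "moment": the same for the moment, N m; "width": opening from 0.0 (shut) to 1.0 (fully open); "grasp_force": force on a finger pad.
Only numpy, scipy, OpenCV 4.12 (cv2) and the standard library are available. Lean on these libraries where they do the work, as an engineer would, in place of code of your own. Each camera call takes 0.05 s, during which the arm holds its last target. There are 200 camera calls.

### The job

Start the induction hob under the lidded saucepan: on the set of keys in front of the zone where it stands, press the on/off key, then the heating-mode key, then plus, letting each come up again before the next. Use a light fingertip press each time, press none of the other keys, and leave the pans and everything else where they are.

Things in the scene. Friction and masses are not known exactly. Their poses are not given: they have to be found in the camera images.
- hob: fixed twin induction hob, black glass, 600 mm wide (y), 370 deep (x), 64 high. Origin: centre of its underside; x to its back, away from the robot, y left as seen from the robot, z up. Zones: rings 190 mm across, middles at x +42, y +145 (left) and -145 mm (right). Near edge: two sets of 4 grey keys, one per zone, left to right on/off, mode, minus, plus, 60 mm apart, tops 10 mm above the panel
- saucepan: steel saucepan with its lid on and a black lid knob, 180 mm across, 99 mm to the lid's edge and 138 mm to the knob's top, 1.3 kg, standing on one of the two zones (which one varies), within about 10 mm of the zone's middle; origin at the centre of its underside; its black handle points along its x, reaching 260 mm from the origin, away from the keys
- frying_pan: dark open frying pan, 236 mm across the rim and 45 mm high, 0.95 kg, standing on the other zone; origin at the centre of its underside; its handle points along its x, reaching 290 mm from the origin, away from the keys
- onoff_left_top (a point): centre of the top of the left zone's on/off key: round, 28 mm across, with a raised ring-and-stroke symbol; the first key from the left of the left set; at hob x -145 mm, y +235 mm, z 74 mm when not pressed
- onoff_left (a joint): travel of the left zone's on/off key straight down in m: 0 up, 0.008 fully down; sprung, begins to move at about 1 N, registers at 0.002 (about 3 N), meets a hard stop at 0.008 (about 10 N) and springs back when let go
- mode_left_top (a point): centre of the top of the left zone's heating-mode key: oblong, 36 mm wide (hob y) by 22 mm, with a small pan symbol; the second key from the left of the left set; at hob x -145 mm, y +175 mm, z 74 mm when not pressed
- mode_left (a joint): travel of the left zone's mode key straight down in m: 0 up, 0.008 fully down; sprung, begins to move at about 1 N, registers at 0.002 (about 3 N), meets a hard stop at 0.008 (about 10 N) and springs back when let go
- minus_left (a joint): travel of the left zone's minus key: square, 24 mm, with a single bar; the third key from the left of the left set; straight down in m: 0 up, 0.008 fully down; sprung, begins to move at about 1 N, registers at 0.002 (about 3 N), meets a hard stop at 0.008 (about 10 N) and springs back when let go
- plus_left_top (a point): centre of the top of the left zone's plus key: square, 24 mm, with a cross; the fourth key (last on the right) of the left set; at hob x -145 mm, y +55 mm, z 74 mm when not pressed
- plus_left (a joint): travel of the left zone's plus key straight down in m: 0 up, 0.008 fully down; sprung, begins to move at about 1 N, registers at 0.002 (about 3 N), meets a hard stop at 0.008 (about 10 N) and springs back when let go
- onoff_right_top (a point): centre of the top of the right zone's on/off key: round, 28 mm across, with a raised ring-and-stroke symbol; the first key from the left of the right set; at hob x -145 mm, y -55 mm, z 74 mm when not pressed
- onoff_right (a joint): travel of the right zone's on/off key straight down in m: 0 up, 0.008 fully down; sprung, begins to move at about 1 N, registers at 0.002 (about 3 N), meets a hard stop at 0.008 (about 10 N) and springs back when let go
- mode_right_top (a point): centre of the top of the right zone's heating-mode key: oblong, 36 mm wide (hob y) by 22 mm, with a small pan symbol; the second key from the left of the right set; at hob x -145 mm, y -115 mm, z 74 mm when not pressed
- mode_right (a joint): travel of the right zone's mode key straight down in m: 0 up, 0.008 fully down; sprung, begins to move at about 1 N, registers at 0.002 (about 3 N), meets a hard stop at 0.008 (about 10 N) and springs back when let go
- minus_right (a joint): travel of the right zone's minus key: square, 24 mm, with a single bar; the third key from the left of the right set; straight down in m: 0 up, 0.008 fully down; sprung, begins to move at about 1 N, registers at 0.002 (about 3 N), meets a hard stop at 0.008 (about 10 N) and springs back when let go
- plus_right_top (a point): centre of the top of the right zone's plus key: square, 24 mm, with a cross; the fourth key (last on the right) of the right set; at hob x -145 mm, y -235 mm, z 74 mm when not pressed
- plus_right (a joint): travel of the right zone's plus key straight down in m: 0 up, 0.008 fully down; sprung, begins to move at about 1 N, registers at 0.002 (about 3 N), meets a hard stop at 0.008 (about 10 N) and springs back when let go
- spatula: wooden spatula, 270 mm, lying on the worktop in front of the hob; a bystander
- salt_pot: white ceramic salt pot, 64 mm across, 55 mm high, on the worktop in front of the hob; origin under its centre; a bystander
- mug: white mug, 82 mm across, 92 mm high, to the right of the hob; origin under its centre; a bystander
- pepper_mill: dark wooden pepper mill, 54 mm across, 165 mm high, to the left of the hob; origin under its centre; a bystander
- oil_bottle: green glass oil bottle, 64 mm across, 230 mm high, to the right of the hob; origin under its centre; a bystander
- bowl: white bowl, 124 mm across, 55 mm high, to the left of the hob; origin under its centre; a bystander

How it is judged:
On the way, in this order (a step that is already met when the one before it is completed fails the run):
1. the on/off key of the saucepan's zone is pressed at least 2 mm ((((x of saucepan in the frame of hob between -0.008 and 0.092 m and y of saucepan in the frame of hob between 0.095 and 0.195 m) and value of joint onoff_left above 0.002 m) or ((x of saucepan in the frame of hob between -0.008 and 0.092 m and y of saucepan in the frame of hob between -0.195 and -0.095 m) and value of joint onoff_right above 0.002 m))), for 0.05 s.
2. with on/off up again, the heating-mode key of the same zone is pressed at least 2 mm ((((x of saucepan in the frame of hob between -0.008 and 0.092 m and y of saucepan in the frame of hob between 0.095 and 0.195 m) and value of joint mode_left above 0.002 m and value of joint onoff_left below 0.001 m) or ((x of saucepan in the frame of hob between -0.008 and 0.092 m and y of saucepan in the frame of hob between -0.195 and -0.095 m) and value of joint mode_right above 0.002 m and value of joint onoff_right below 0.001 m))), for 0.05 s.
3. with the mode key up again, the plus key of the same zone is pressed at least 2 mm ((((x of saucepan in the frame of hob between -0.008 and 0.092 m and y of saucepan in the frame of hob between 0.095 and 0.195 m) and value of joint plus_left above 0.002 m and value of joint mode_left below 0.001 m) or ((x of saucepan in the frame of hob between -0.008 and 0.092 m and y of saucepan in the frame of hob between -0.195 and -0.095 m) and value of joint plus_right above 0.002 m and value of joint mode_right below 0.001 m))), for 0.05 s.
At the end, for the whole second after the job is handed in: The three keys were pressed in order; now every key is up again (under 1 mm), the saucepan and the frying pan stand at rest on their own zones, and they and all bystanders are within 20 mm of where they started (value of joint each of onoff_left, mode_left, minus_left, plus_left, onoff_right, mode_right, minus_right, plus_right below 0.001 m and (((x of saucepan in the frame of hob between -0.008 and 0.092 m and y of saucepan in the frame of hob between 0.095 and 0.195 m) and (x of frying_pan in the frame of hob between -0.008 and 0.092 m and y of frying_pan in the frame of hob between -0.195 and -0.095 m)) or ((x of saucepan in the frame of hob between -0.008 and 0.092 m and y of saucepan in the frame of hob between -0.195 and -0.095 m) and (x of frying_pan in the frame of hob between -0.008 and 0.092 m and y of frying_pan in the frame of hob between 0.095 and 0.195 m))) and linear speed of each of saucepan, frying_pan below 0.02 m/s and distance of each of saucepan, frying_pan, spatula, salt_pot, mug, pepper_mill, oil_bottle, bowl from where it was at the start of the episode below 0.02 m); the robot touches nothing.
It fails at once if a key of the frying pan's zone or a minus key is pressed (over 1.5 mm) (((x of saucepan in the frame of hob between -0.008 and 0.092 m and y of saucepan in the frame of hob between 0.095 and 0.195 m) and value of joint any of onoff_right, mode_right, minus_right, plus_right above 0.0015 m) or ((x of saucepan in the frame of hob between -0.008 and 0.092 m and y of saucepan in the frame of hob between -0.195 and -0.095 m) and value of joint any of onoff_left, mode_left, minus_left, plus_left above 0.0015 m) or value of joint any of minus_left, minus_right above 0.0015 m).
It fails at once if two keys are down at once (value of joint each of onoff_left, mode_left above 0.0015 m or value of joint each of mode_left, plus_left above 0.0015 m or value of joint each of onoff_left, plus_left above 0.0015 m or value of joint each of onoff_right, mode_right above 0.0015 m or value of joint each of mode_right, plus_right above 0.0015 m or value of joint each of onoff_right, plus_right above 0.0015 m).
It fails at once if the fingers press on the hob or a key with more than 20 N (contact force between the fingers and hob above 20 N).
It fails at once if the saucepan or the frying pan is pushed, lifted or carried (over 20 mm) or tipped (distance of any of saucepan, frying_pan from where it was at the start of the episode above 0.02 m or angle between any of saucepan, frying_pan's own z axis and vertical above 0.15 rad).
It fails at once if a bystander is moved or lifted (over 20 mm) (distance of any of spatula, salt_pot, mug, pepper_mill, oil_bottle, bowl from where it was at the start of the episode above 0.02 m).
It also fails if it takes over 45 s, if anything falls off the work surface, if the arm or the gripper's body presses on something with over 40 N, if the wrist force passes 120 N, or if a joint passes its speed limit or range.

## Working session

There is one attempt and no reset: what is moved stays moved. The work goes in short steps, Python scripts to look and compute and a shell command to move; the robot and the scene stay as the last step left them, time stands still between calls to the robot, and variables do not carry over. Pictures are saved under pics/ and viewed, at most 10 in all, crops included, and the job is handed in when it is done.

```bash
mkdir -p pics; python3 - <<'E'
from cell import monitor,camera,arm
import cv2,numpy as np
s=monitor.state();print(s['clock'],s['eef_pos'],s['eef_rot'],s['width'],arm.tcp_to_tips)
for n in('top','side'):
    c=camera(n);cv2.imwrite(f'pics/{n}0.png',c['frame'][:,:,::-1]);print(n,[(k,np.round(v,4).tolist()) for k,v in c.items() if k!='frame'])
E
```

```text
0.0 [0.22399853 0.55632018 0.22951234] [-2.43473967e-04  1.90243683e-01  9.81736419e-01 -9.40670603e-04] 1.001500702938868 0.008
top [('fov_y', 53.5223), ('cx', 322.2835), ('cy', 196.8072), ('pose', [[-0.0247, 0.9859, -0.1653, 0.3726], [-0.9996, -0.0217, 0.02, 0.0384], [0.0162, 0.1658, 0.986, 1.0868], [0.0, 0.0, 0.0, 1.0]])]
side [('fov_y', 53.4), ('cx', 317.8573), ('cy', 194.4212), ('pose', [[-0.9982, 0.0241, -0.0548, 0.497], [-0.0569, -0.6652, 0.7445, 0.7881], [-0.0186, 0.7463, 0.6654, 0.7411], [0.0, 0.0, 0.0, 1.0]])]
```

View pics/top0.png

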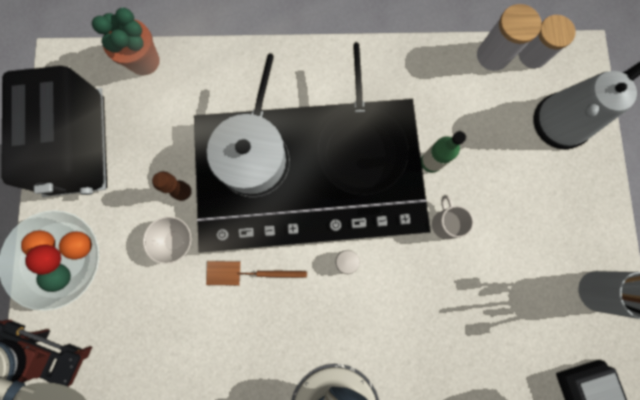

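View pics/side0.png

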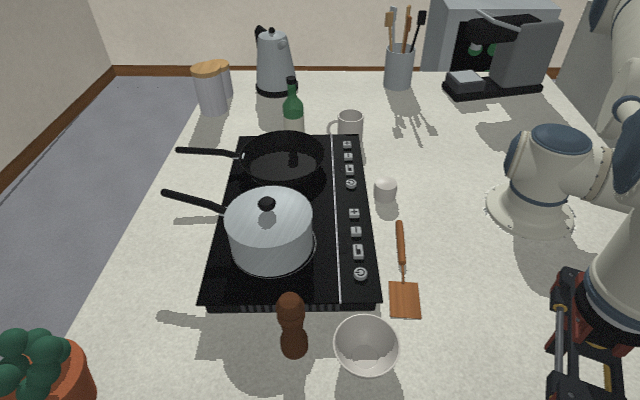

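The saucepan is on the left zone. In the top view the left keys are at (222,235), (246,232), (269,230) and (293,229), and the right keys run from (335,225) to (405,219). In the side view the left set runs from (361,273) to (354,213) and the right set from (351,183) to (347,144). Next I fit the hob pose to the keys from both views.

```bash
cat > h.py <<'E'
import cv2,numpy as np
from scipy.optimize import least_squares
def proj(c,P,pose=None):
    T=np.linalg.inv(c['pose'] if pose is None else pose);q=P@T[:3,:3].T+T[:3,3]
    f=200/np.tan(np.radians(c['fov_y'])/2);return np.c_[c['cx']+f*q[:,0]/-q[:,2],c['cy']+f*q[:,1]/q[:,2]]
def centroid(g,u,r=10,t=70):
    x,y=np.round(u).astype(int);w=g[y-r:y+r+1,x-r:x+r+1]
    n,l,st,ce=cv2.connectedComponentsWithStats((w>t).astype(np.uint8))
    k=1+np.argmax(st[1:,4]);return np.array([x-r,y-r])+ce[k],st[k,4]
KY=np.array([.235,.175,.115,.055,-.055,-.115,-.175,-.235])
def keys(p,x=-.145,z=.074):
    a=p[2];return np.c_[p[0]+np.cos(a)*x-np.sin(a)*KY,p[1]+np.sin(a)*x+np.cos(a)*KY,np.full(8,z)]
E
python3 - <<'E'
from h import *
from cell import camera
G={'top':[(222,235),(246,232),(269,230),(293,229),(335,225),(358,223),(382,221),(405,219)],
'side':[(361,273),(358,252),(356,232),(354,213),(351,184),(349,169),(348,156),(347,144)]}
C={};M={}
for n in G:
    c=C[n]=camera(n);g=cv2.cvtColor(c['frame'],cv2.COLOR_RGB2GRAY)
    r=[centroid(g,u,10 if n=='top' else 7) for u in G[n]];M[n]=np.array([a for a,_ in r]);print(n,np.round(M[n],1).tolist(),[k for _,k in r])
for S in(['top'],['side'],['top','side']):
    f=lambda p:np.concatenate([(proj(C[n],keys(p))-M[n]).ravel() for n in S])
    s=least_squares(f,[.55,0,0],loss='soft_l1');print(S,np.round(s.x,4));print(np.round(f(s.x).reshape(-1,2),1).tolist())
    print(np.round(keys(s.x)[:4],4).tolist())
E
```

```text
top [[222.1, 234.5], [245.7, 232.1], [269.2, 230.1], [292.8, 228.3], [335.1, 224.7], [359.0, 222.6], [381.8, 220.6], [404.8, 218.6]] [np.int32(129), np.int32(151), np.int32(110), np.int32(104), np.int32(102), np.int32(126), np.int32(99), np.int32(99)]
side [[360.1, 273.5], [357.7, 251.6], [355.7, 231.0], [353.7, 212.8], [350.7, 183.2], [349.1, 168.9], [347.9, 156.1], [346.8, 144.0]] [np.int32(142), np.int32(134), np.int32(119), np.int32(97), np.int32(87), np.int32(88), np.int32(65), np.int32(60)]
['top'] [0.6109 0.0497 0.0627]
[[-0.3, -0.2], [-0.2, 0.2], [-0.1, 0.2], [-0.1, -0.1], [0.4, -0.1], [-0.2, -0.0], [0.2, 0.0], [0.2, -0.0]]
[[0.4514, 0.2752, 0.074], [0.4552, 0.2153, 0.074], [0.459, 0.1554, 0.074], [0.4627, 0.0956, 0.074]]
['side'] [0.6105 0.0582 0.0613]
[[-0.0, 0.6], [0.0, -0.1], [-0.0, 0.2], [0.1, -0.1], [0.0, -0.1], [0.1, -0.1], [-0.0, -0.4], [-0.1, -0.4]]
[[0.4514, 0.2839, 0.074], [0.455, 0.224, 0.074], [0.4587, 0.1641, 0.074], [0.4624, 0.1042, 0.074]]
['top', 'side'] [0.6106 0.0518 0.0621]
[[-1.1, -0.1], [-1.0, 0.3], [-0.9, 0.3], [-1.0, 0.0], [-0.4, 0.0], [-1.0, 0.1], [-0.6, 0.2], [-0.6, 0.2], [-0.1, -2.0], [-0.0, -2.4], [-0.1, -1.9], [-0.0, -2.0], [-0.1, -1.7], [0.1, -1.5], [-0.1, -1.8], [-0.2, -1.7]]
[[0.4513, 0.2774, 0.074], [0.4551, 0.2175, 0.074], [0.4588, 0.1576, 0.074], [0.4625, 0.0977, 0.074]]
```

The two views disagree by 9 mm in y, because the side view also sees the key flanks. I'll move above the set with the gripper closed and aligned to the hob, then check with the wrist camera.

```bash
python3 -m inch '[[[0,0,0],[0,0,-0.0236],1],[[0,0,0],[0,0,-0.0236],1],[[0,0,0],[0,0,-0.0236],1],[[-0.46,-0.82,0],[0,0,0],1],[[-0.46,-0.82,0],[0,0,0],1],[[-0.46,-0.82,0],[0,0,0],1],[[-0.46,-0.82,0],[0,0,0],1],[[-0.46,-0.82,0],[0,0,0],1],[[-0.46,-0.82,0],[0,0,0],1],[[-0.46,-0.82,0],[0,0,0],1],[[-0.46,-0.82,0],[0,0,0],1],[[-0.46,-0.82,0],[0,0,0],1],[[0,0,0],[0,0,0],1]]' 10
python3 - <<'E'
from h import *
from cell import camera,monitor
from scipy.spatial.transform import Rotation as R
s=monitor.state();c=camera('wrist');cv2.imwrite('pics/w1.png',c['frame'][:,:,::-1])
T=np.eye(4);T[:3,:3]=R.from_quat(s['eef_rot'],scalar_first=True).as_matrix();T[:3,3]=s['eef_pos'];print(np.round(T,3).tolist(),s['width'],s['force'])
print(np.round(c['mount'],3).tolist(),c['fov_y'])
print(np.round(proj(c,keys([.6109,.0497,.0627]),T@c['mount'])).tolist())
E
```

```text
clock: 1.82
eef_pos: [0.4547, 0.1987, 0.2302]
eef_rot: [-0.0, -0.029, 1.0, -0.0]
force: [-0.1, 0.2, -0.0]
width: -0.001
grasp_force: 0.0
[[-0.998, -0.057, -0.0, 0.455], [-0.057, 0.998, -0.001, 0.199], [0.0, -0.001, -1.0, 0.23], [0.0, 0.0, 0.0, 1.0]] -0.001351525540419822 [-0.07682038  0.18055177 -0.02162108]
[[-0.001, 0.961, 0.277, 0.076], [1.0, 0.0, 0.0, 0.0], [0.0, 0.277, -0.961, -0.154], [0.0, 0.0, 0.0, 1.0]] 64.26207397686042
[[395.0, 186.0], [335.0, 187.0], [275.0, 187.0], [216.0, 187.0], [106.0, 188.0], [47.0, 188.0], [-13.0, 188.0], [-72.0, 189.0]]
```

View pics/w1.png

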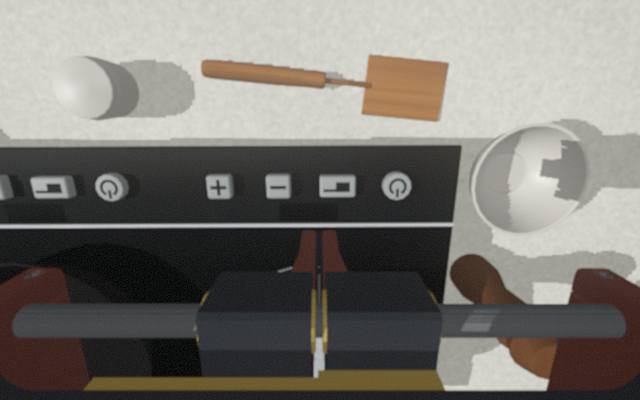

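The saucepan is at the lower right. The wrist view puts the left keys at (397,186), (337,186), (278,187) and (219,187), about 2.5 px (2.5 mm) to +y of the top-only fit, which agrees with the combined fit. I'll go above the on/off key at (0.4515, 0.277).

```bash
python3 -m inch '[[[-0.013,0.78,0],[0,0,0],1],[[-0.013,0.78,0],[0,0,0],1],[[0,0,0.86],[0,0,0],1],[[0,0,0.86],[0,0,0],1],[[0,0,0.86],[0,0,0],1],[[0,0,0],[0,0,0],1],[[0,0,0],[0,0,0],1]]'
python3 - <<'E'
from h import *
from cell import camera
for n,(x,y,w) in {'wrist':(160,100,320),'side':(260,180,180)}.items():
    c=camera(n);cv2.imwrite(f'pics/{n}2.png',cv2.resize(c['frame'][y:y+w*5//8,x:x+w,::-1],None,fx=2.5 if w>200 else 4,fy=2.5 if w>200 else 4))
E
```

```text
clock: 2.75
eef_pos: [0.4502, 0.2801, 0.1036]
eef_rot: [0.001, -0.032, 1.0, 0.001]
force: [-0.2, 0.5, 0.1]
width: 0.005
grasp_force: 0.0
```

View pics/wrist2.png

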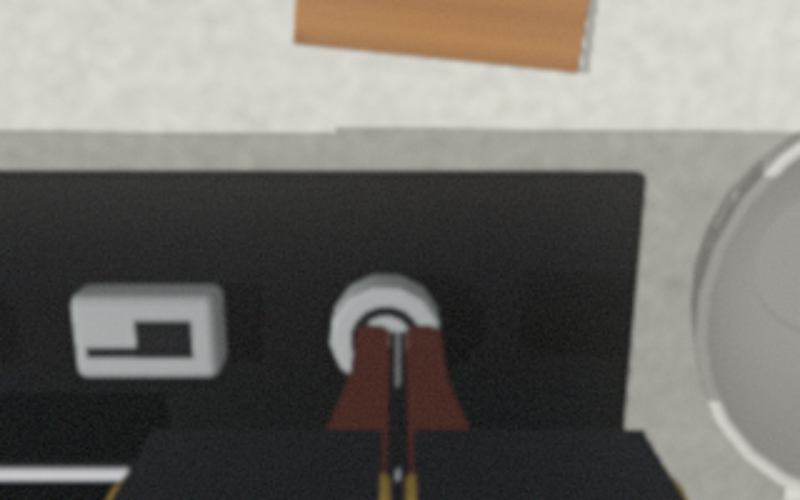

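View pics/side2.png

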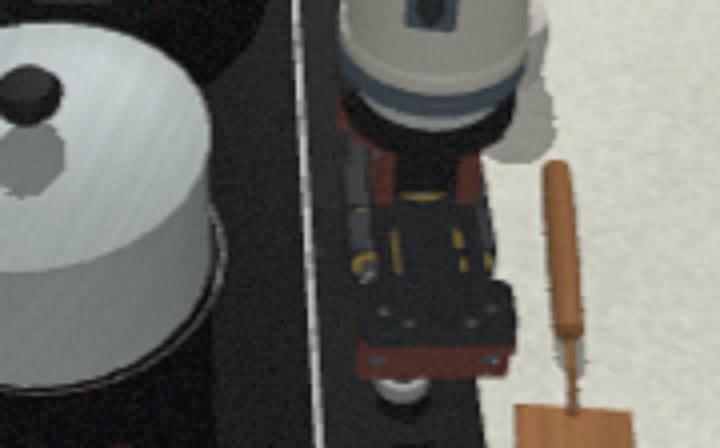

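The fingertips sit over the on/off key, about 3 mm right of its centre (column 398 against 385 in the crop). I'll correct that and descend to just above it.

```bash
python3 -m inch '[[[-0.02,-0.06,0.15],[0,0,0],1],[[0,0,0.17],[0,0,0],1],[[0,0,0],[0,0,0],1],[[0,0,0],[0,0,0],1]]'
```

```text
clock: 3.35
eef_pos: [0.4512, 0.2761, 0.0855]
eef_rot: [-0.0, -0.031, 1.0, -0.0]
force: [0.3, 0.7, -0.2]
width: 0.006
grasp_force: 0.0
```

```bash
python3 -m inch '[[[0,0,0.06],[0,0,0],1],[[0,0,0.06],[0,0,0],1],[[0,0,0],[0,0,0],1]]'
```

```text
clock: 3.72
eef_pos: [0.4515, 0.2763, 0.0801]
eef_rot: [0.0, -0.031, 1.0, 0.0]
force: [0.2, 0.3, 4.5]
width: 0.007
grasp_force: 1.7
```

At 4.5 N it is past the registering point. I'll press 1 mm further, hold, then lift clear.

```bash
python3 -m inch '[[[0,0,0.02],[0,0,0],1],[[0,0,0],[0,0,0],1],[[0,0,0],[0,0,0],1]]'
```

```text
clock: 4.1
eef_pos: [0.4515, 0.2763, 0.079]
eef_rot: [0.0, -0.031, 1.0, 0.0]
force: [-0.4, 0.3, 4.3]
width: 0.003
grasp_force: 2.3
```

```bash
python3 -m inch '[[[0,0,-0.3],[0,0,0],1],[[0,0,-0.3],[0,0,0],1],[[0,0,0],[0,0,0],1],[[0,-0.6,0],[0,0,0],1],[[0,-0.58,0],[0,0,0],1],[[0,0,0],[0,0,0],1],[[0,0,0],[0,0,0],1]]'
```

```text
clock: 4.97
eef_pos: [0.4548, 0.2177, 0.1085]
eef_rot: [-0.0, -0.031, 1.0, 0.0]
force: [0.4, 0.3, -0.1]
width: 0.003
grasp_force: 0.0
```

```bash
python3 -m inch '[[[0,-0.01,0.23],[0,0,0],1],[[0,0,0.23],[0,0,0],1],[[0,0,0],[0,0,0],1],[[0,0,0.07],[0,0,0],1],[[0,0,0.07],[0,0,0],1],[[0,0,0],[0,0,0],1],[[0,0,0],[0,0,0],1]]'
```

```text
clock: 5.85
eef_pos: [0.455, 0.2169, 0.0793]
eef_rot: [0.0, -0.031, 1.0, 0.0]
force: [-2.1, 0.5, 4.9]
width: 0.007
grasp_force: 2.1
```

```bash
python3 -m inch '[[[0,0,0.015],[0,0,0],1],[[0,0,0],[0,0,0],1],[[0,0,0],[0,0,0],1]]'
```

```text
clock: 6.22
eef_pos: [0.455, 0.2169, 0.0783]
eef_rot: [0.0, -0.031, 1.0, 0.0]
force: [-2.0, 0.0, 5.2]
width: 0.004
grasp_force: 2.6
```

```bash
python3 -m inch '[[[0,0,-0.3],[0,0,0],1],[[0,0,-0.3],[0,0,0],1],[[0,0,0],[0,0,0],1],[[-0.01,-0.8,0],[0,0,0],1],[[0,-0.8,0],[0,0,0],1],[[0,-0.8,0],[0,0,0],1],[[0,0,0],[0,0,0],1],[[0,0,0],[0,0,0],1]]'
python3 - <<'E'
from h import *
from cell import camera
c=camera('wrist');cv2.imwrite('pics/wrist3.png',cv2.resize(c['frame'][100:300,160:480,::-1],None,fx=2.5,fy=2.5))
E
```

```text
clock: 7.22
eef_pos: [0.4628, 0.0973, 0.1077]
eef_rot: [-0.0, -0.031, 1.0, 0.0]
force: [-0.1, -1.1, -0.7]
width: 0.005
grasp_force: 0.0
```

View pics/wrist3.png

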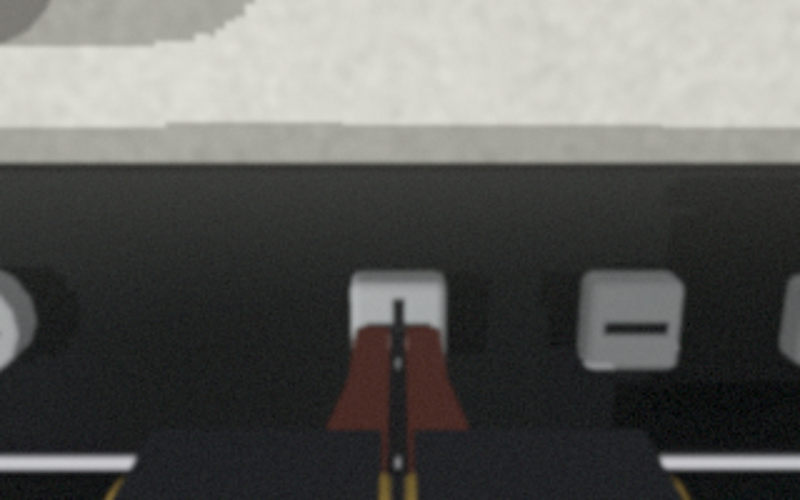

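The fingertips are centred on the plus key: both are at column 398, with the minus key well clear at 632. I'll press it.

```bash
python3 -m inch '[[[0,0,0.22],[0,0,0],1],[[0,0,0.22],[0,0,0],1],[[0,0,0],[0,0,0],1],[[0,0,0.07],[0,0,0],1],[[0,0,0.08],[0,0,0],1],[[0,0,0],[0,0,0],1],[[0,0,0],[0,0,0],1]]'
```

```text
clock: 8.15
eef_pos: [0.463, 0.0972, 0.0791]
eef_rot: [0.0, -0.031, 1.0, 0.0]
force: [-1.7, 0.8, 3.8]
width: 0.006
grasp_force: 2.3
```

```bash
python3 -m inch '[[[0,0,0.025],[0,0,0],1],[[0,0,0],[0,0,0],1],[[0,0,0],[0,0,0],1]]'
```

```text
clock: 8.52
eef_pos: [0.463, 0.0972, 0.0777]
eef_rot: [0.0, -0.031, 1.0, 0.0]
force: [-1.3, 0.8, 5.3]
width: 0.007
grasp_force: 2.9
```

```bash
python3 -m inch '[[[0,0,-0.5],[0,0,0],1],[[0,0,-0.9],[0,0,0],1],[[0,0,-0.9],[0,0,0],1],[[0,0,-0.9],[0,0,0],1],[[0,0,0],[0,0,0],1],[[0,0,0],[0,0,0],1],[[0,0,0],[0,0,0],1]]'
python3 - <<'E'
from cell import camera
import cv2
cv2.imwrite('pics/s4.png',camera('side')['frame'][:,:,::-1])
E
```

```text
clock: 9.4
eef_pos: [0.4624, 0.0969, 0.2351]
eef_rot: [-0.002, -0.031, 1.0, -0.0]
force: [-0.3, -0.2, -0.1]
width: 0.004
grasp_force: 0.0
```

View pics/s4.png

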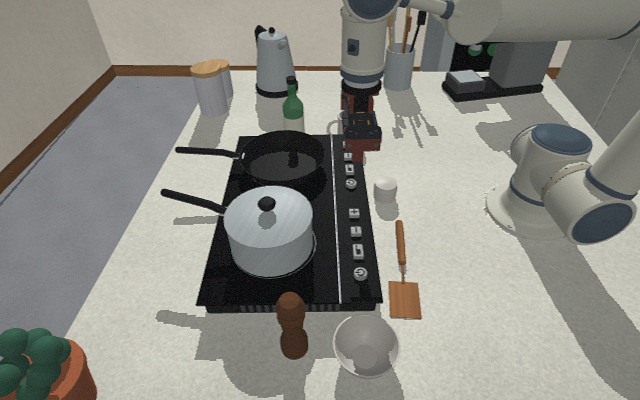

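The keys look up in the side view, nothing else has moved, and the arm is clear. I'm handing in.

```bash
python3 -c "
from cell import order
print(order.job_done())"
```

```text
the job is handed in; nothing more can be done
None
```

I pressed the left zone's on/off, mode and plus keys in order, each about 3–4 mm down at roughly 5 N and released before the next, disturbed nothing else, and handed the job in (the hand-in reported no verdict).

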